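# Unlock the small safe and hold the key turned

### The job

Unlock the low grey steel safe: take the key with the round bow from the wooden key block, push it all the way down into the keyhole past the stiff pins, and give it a quarter turn clockwise (seen from above) against its spring, as far as it goes, so that the front edge of the lid rises. Finish still holding the key turned, because the lid drops shut when it is let go and I want to get my fingers under it. Leave the other two keys standing in the block and do not move the glass, the cup or the salt shaker.

Things in the scene. Friction and masses are not known exactly. Their poses are not given: they have to be found in the camera images.
- safe_key: The safe's key, steel with a round black bow, 76 mm tall, 50 g. Stands in one of the block's three slots (which one varies). Origin: its tip (bottom end); z up; bow thin along x, broad along y. Double bit at the tip: 16 mm broad (y), 4.5 mm thick (x), 16 mm high, tapering to 10 mm broad at the end; then a round stem 4.5 mm thick. A half turn about z makes no difference.
- key_bow (a point): Centre of the safe key's bow, 61 mm above its tip: a black disc 30 mm across and 9 mm thick with a steel eyelet, its flat sides facing the key's x; pinch it there. A collar 15 mm across, 34 to 38 mm above the tip, rests on the block's top at the start and stops on the keyhole plate when the key is home. Neck 7 mm thick.
- square_key: Another key, not to be used: square black bow 27 mm broad, 28 mm high, 9 mm thick, 75 mm tall. Stands in one of the block's three slots (which one varies). Origin: its tip (bottom end); z up; bow thin along x, broad along y. 
- bar_key: Another key, not to be used: its bow is a black crossbar 34 mm long (y) and 12 mm thick, 67 mm tall. Stands in one of the block's three slots (which one varies). Origin: its tip (bottom end); z up; bow thin along x, broad along y. 
- key_block: Wooden key block, fixed, 62 x 156 x 50 mm (x, y, z); origin under its centre. Three key slots 42 mm deep in its top, at y = -48, 0 and +48 mm, each 7.5 mm (x) by 19 mm (y).
- safe: Low grey steel safe, fixed, 190 x 250 x 90 mm (x, y, z); origin under its centre; its front (-x) faces the robot. The front 67 mm of the top is a fixed deck with the keyhole, the rest is the lid, hinged at the back edge.
- keyhole (a point): Centre of the keyhole's mouth, 96 mm above the worktop, on a steel plate 34 x 46 mm that stands 6 mm proud of the safe's deck, 62 mm in front of the safe's centre. z up, axes as the safe's: the slot is 18 mm long along y, 6 mm wide along x, with a 2.5 mm lead-in chamfer. The plate's throat is 16 mm deep; in it the key cannot turn.
- key_home (a point): Where the key's tip lies when the key is home: on the keyhole's axis, 34 mm below its mouth. Only there is the bit below the throat, in the rotor, and free to turn; turned, it cannot be pulled out. On the way two sticky spring pins, 7 and 12 mm below the mouth, stand 3 mm into the slot's ends: passing them takes about 4 to 14 N down; rocking the key a few degrees about z helps.
- lock_rotor (a joint): Turn of the lock in rad, clockwise seen from above: 0 at rest, stop at 1.6. With play and give it lags 0.1 to 0.25 rad behind the hand, so turn the key a little beyond a quarter. A spring turns it back (0.04 N m at rest, 0.10 N m at the quarter turn).
- lid (a joint): Angle of the lid in rad: 0 shut, about 0.08 (front edge some 10 mm up) at the quarter turn. The lock's cam lifts it evenly, 0.05 rad for each rad of turn; it sinks shut as the lock turns back.
- tumbler: Drinking glass, 81 mm wide, 93 mm high, upright; origin under its centre. Bystander.
- espresso_cup: Small cup with a handle, 64 x 89 x 48 mm; origin under its centre. Bystander.
- salt_shaker: Salt shaker, 44 mm wide, 90 mm high, upright; origin under its centre. Bystander.

How it is judged:
By the outcome, as a careful person would: the job done as asked, in the order asked, and still so for the second after the job is handed in, while the arm keeps its last pose, push and grip.
It also fails if it takes over 53 s, if anything falls off the work surface, if the arm or the gripper's body presses on something with over 40 N, if the wrist force passes 120 N, or if a joint passes its speed limit or range.

### The arm

A 6-joint arm with a two-finger parallel gripper is mounted at the origin on a cart in front of the work surface, level with it; the furniture and walls round the work are solid. World frame = base frame: x ahead of the robot, y to its left, z up, the work surface at z = 0. Lengths are in mm, angles in rad, forces in N, time in s.
With the tool pointing down it reaches from about 275 to 750 mm from the base axis. Payload 10.2 kg.
Tool frame: the origin (TCP) lies on the centre line of the jaws, within the pads' length; the fingertips stand 22 mm ahead of it and the grasp point (between the pads) lies 3 mm ahead of it; z points along the fingers, y is the line along which they close (so a half turn about z gives the same grasp; the last joint's range is limited). The gripper opens to 85 mm and grips with 20 to 120 N. Pads are 22 mm wide; open, the fingers measure 114 mm over their backs; the gripper's body (76 mm by 85 mm) begins 54 mm behind the grasp point. The pads swing forward as they close: fully open they stand 13 mm farther back than shut.
Start: joints at [-1.421, 0.313, 1.498, -0, 1.331, -0.223], TCP at [191.206, -488.95, 253.294] pointing down, gripper open.
Joint ranges: [-2.94, 2.94], [-0.97, 2.17], [0.19, 2.56], [-1.23, 4.37], [0.02, 3.11], [-2.88, 2.88]. Speed limits (rad/s): [2.39, 2.39, 3.01, 3.14, 3.14, 3.14].

### API

Orientations are given as a unit quaternion [w, x, y, z].
In Python, from plant import env gives the robot as it stands.
- The arm moves only by the tool shift_gripper, called after "Request:" as name(argument=value, ...), one argument or row to a line, values as JSON. Schema: {"type":"object","properties":{"moves":{"type":"array","items":{"type":"array","prefixItems":[{"type":"array","items":{"type":"number"},"minItems":3,"maxItems":3},{"type":"array","items":{"type":"number"},"minItems":3,"maxItems":3}],"minItems":2,"maxItems":2},"minItems":1,"maxItems":8},"finger_gap":{"type":"number"},"force":{"type":"number"},"only":{"type":"string"},"quiet":{"type":"boolean"},"lines":{"type":"string"}},"required":["moves"],"additionalProperties":false}. moves is a list of rows, 1 to 8 of them, each written [[dx, dy, dz], [rx, ry, rz]]: dx, dy, dz in mm, then a rotation vector rx, ry, rz in rad; each row is the pose to reach, as a shift and turn from the pose commanded when the call began, along the tool's axes at that moment; what a row does not reach only later rows make up. A row lasts 1/10 s, in which the tool goes at most 50 mm and 0.15 rad, less where a joint would pass 70% of its speed; a pose out of reach is approached as far as the arm can. finger_gap is the finger opening in mm, set as the call begins (left out keeps the last). The fingers move at their own pace and stop on an object; force is the grip in N (left out, the last holds). Time passes only in rows, so rows that do not move let the fingers close. The tool returns the time, the measured TCP pose, the force, the opening and the grip force at its end. only (a regular expression) keeps the lines of the reply that match it, lines (a string "A,B") keeps lines A to B, and quiet returns only ok. Input that does not fit is refused with a message, and nothing moves.
- env.observe(): the state, without advancing time (a new reading comes with each control period).
- env.grab_frame(name): name is "side" or "top" or "wrist"; returns a dict with "img" (420x560x3 uint8, red, green, blue), "mtx" (3x3 intrinsics, pixels), "k1" (the pictures are not rectified: a ray, as slopes to the right and down, at radius r is drawn at 1 + k1 r^2 times it, then the intrinsics apply), "T" (4x4, takes a point from camera to world coordinates). Camera axes: x right, y down, z forward; pixel columns grow to the right and rows downward; lengths in mm; the calibration is good to about 2 mm. A picture is of the moment at which its call begins. There is no depth.
- env.finish_job(): hands the job in; it is judged then, once.
The state is a dict: "time_s": time; "joints": joint angles; "dq": joint speeds; "tau": joint torques, N m; "eef_pos": TCP position; "orientation": TCP orientation; "contact_force": force on the tool from outside, world axes, zero at the start; "ft_torque": the same for the moment, N m; "finger_gap": finger opening in mm; "finger_force": force on a finger pad.
Only numpy, scipy, OpenCV 4.12 (cv2) and the standard library are available. Lean on these libraries where they do the work, as an engineer would, in place of code of your own. Each camera call takes 0.05 s, during which the arm holds its last target. There are 200 camera calls.

## Working session

There is one attempt and no reset: what is moved stays moved. The work goes in short steps, Python scripts to look and compute and a tool call to move; the robot and the scene stay as the last step left them, time stands still between calls to the robot, and variables do not carry over. Pictures are saved under pics/ and viewed, at most 10 in all, crops included, and the job is handed in when it is done.

```bash
ls; mkdir -p pics
```

Create h.py:
```python
import numpy as np, cv2
from plant import env
from scipy.spatial.transform import Rotation as R
def snap(cam,name,crop=None,scale=1):
    f=env.grab_frame(cam); im=f["img"][:,:,::-1]
    np.savez(f"pics/{name}.npz",**{k:np.array(v) for k,v in f.items()})
    if crop: x0,y0,x1,y1=crop; im=im[y0:y1,x0:x1]
    if scale!=1: im=cv2.resize(im,None,fx=scale,fy=scale,interpolation=cv2.INTER_CUBIC)
    cv2.imwrite(f"pics/{name}.png",im); return f
def px2w(f,uv,z):
    K=np.array(f["mtx"]);T=np.array(f["T"]);k1=float(f["k1"])
    d=np.array([(uv[0]-K[0,2])/K[0,0],(uv[1]-K[1,2])/K[1,1]]);s=d.copy()
    for _ in range(30): s=d/(1+k1*(s@s))
    r=T[:3,:3]@np.array([s[0],s[1],1]);o=T[:3,3]
    return o+r*(z-o[2])/r[2]
def w2px(f,p):
    K=np.array(f["mtx"]);T=np.array(f["T"]);k1=float(f["k1"])
    c=T[:3,:3].T@(np.array(p)-T[:3,3]);s=c[:2]/c[2];s=s*(1+k1*(s@s))
    return np.array([K[0,0]*s[0]+K[0,2],K[1,1]*s[1]+K[1,2]])
def tool(dw):
    q=env.observe()["orientation"];r=R.from_quat([q[1],q[2],q[3],q[0]]);return r.inv().apply(dw),r.as_matrix()
```

Run:
```python
from h import *
for c in("top","side"):
    f=snap(c,c+"0"); print(c,np.round(f["T"],2).tolist(),f["k1"],f["mtx"].tolist() if hasattr(f["mtx"],'tolist') else f["mtx"])
a=cv2.imread("pics/top0.png")
o=env.observe();print(o)
```

```text
pics
plant.py
top [[-0.08, -0.97, 0.23, 321.69], [-1.0, 0.08, -0.01, -76.81], [-0.01, -0.23, -0.97, 1160.11], [0.0, 0.0, 0.0, 1.0]] -0.04983482249670871 [[545.0787336776217, 0.0, 279.8535316015588], [0.0, 545.0787336776217, 202.65918710189146], [0.0, 0.0, 1.0]]
side [[-0.92, -0.25, 0.32, 279.47], [-0.4, 0.58, -0.71, 550.48], [-0.01, -0.78, -0.63, 618.74], [0.0, 0.0, 0.0, 1.0]] -0.10146611243290839 [[383.54525583540385, 0.0, 288.0320817771411], [0.0, 383.54525583540385, 209.55121751683734], [0.0, 0.0, 1.0]]
{'time_s': 0.1, 'joints': array([-1.42140289e+00,  3.13377308e-01,  1.49832865e+00,  2.16507408e-05,
        1.33097600e+00, -2.23401432e-01]), 'dq': array([ 0.00155148, -0.00094246, -0.00317187,  0.00086562, -0.00056549,
        0.00011435]), 'tau': array([ 1.45775004e-03, -4.12900543e+01, -2.60146129e+01, -2.39063038e-04,
        2.99649000e-03,  1.56335915e-05]), 'eef_pos': array([ 191.17938797, -488.75197847,  252.81306839]), 'orientation': array([-5.43890610e-04,  9.82678570e-01,  1.85317381e-01,  3.06566752e-05]), 'contact_force': array([-0.32689981, -0.35301431, -0.44983818]), 'ft_torque': array([-0.00831603, -0.06851479, -0.01374723]), 'finger_force': 0.0, 'finger_gap': 85.11010742176208}
```

View pics/top0.png

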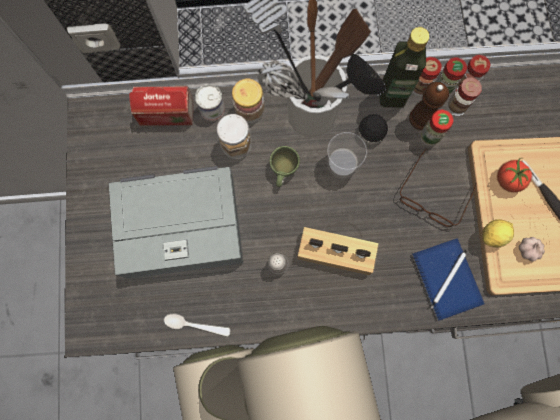

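View pics/side0.png

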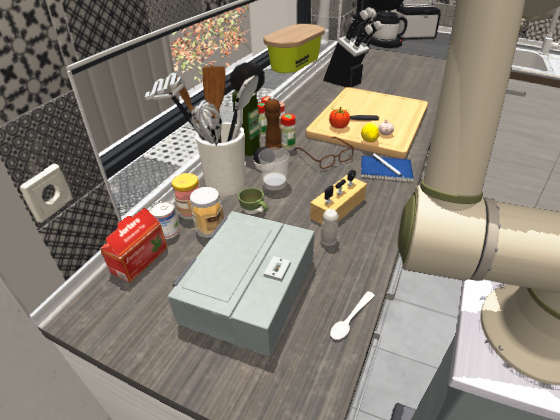

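The top view shows the safe with its keyhole near (176,249), the block with keys near (316,243), (339,248) and (363,254), and the shaker at (277,262). I'll zoom in on both views to identify the keys.

Run:
```python
from h import *
t=cv2.imread("pics/top0.png");s=cv2.imread("pics/side0.png")
a=cv2.resize(t[215:285,290:390],(800,560),interpolation=cv2.INTER_CUBIC)
b=cv2.resize(s[160:230,300:380],(640,560),interpolation=cv2.INTER_CUBIC)
c=cv2.resize(t[225:275,145:205],(480,400),interpolation=cv2.INTER_CUBIC)
cv2.imwrite("pics/a.png",a)
o=np.zeros((560,800,3),np.uint8);o[:420,:480]=cv2.resize(b,(480,420));o[160:427,480:]=cv2.resize(c,(320,267));cv2.imwrite("pics/b.png",o)
```

```text
(no output)
```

View pics/a.png

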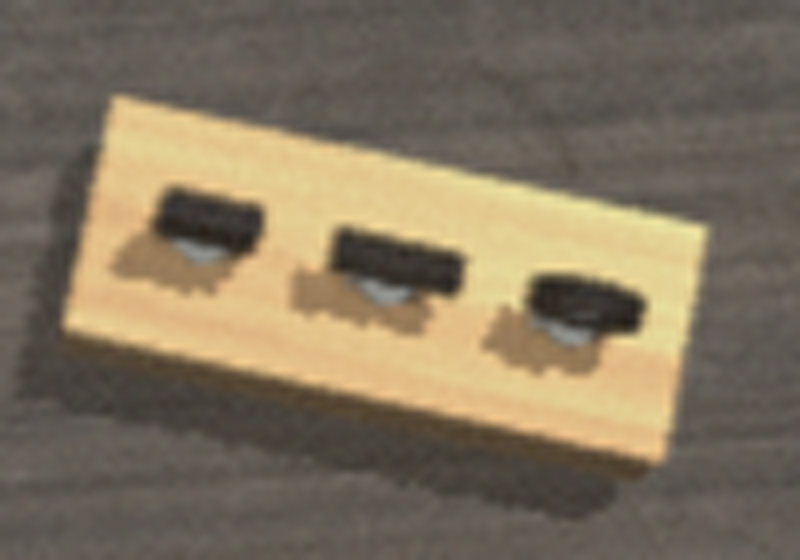

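View pics/b.png

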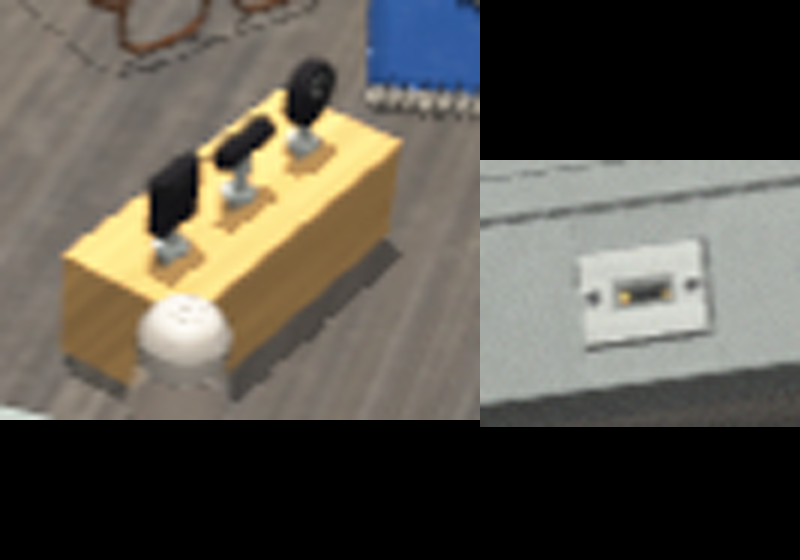

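The round bow is the rightmost key, at crop (585,303). The square key is on the left and the bar key in the middle. The keyhole slot is at about (175.9,249.9) in the full image.

Run:
```python
from h import *
f=dict(np.load("pics/top0.npz"))
c=lambda x,y:((x+.5)/8-.5+290,(y+.5)/8-.5+215)
k=lambda x,y:((x-480+.5)/5.333-.5+145,(y-160+.5)/5.333-.5+225)
P=[px2w(f,c(*p),50) for p in[(112,95),(707,228),(660,465),(65,330)]]
for p in P:print(p.round(1))
print("block c",np.mean(P,0).round(1),[np.linalg.norm(P[i]-P[(i+1)%4]).round(1) for i in range(4)])
yaw=lambda d:np.arctan2(-d[0],d[1])  # d along +y
for d in(P[0]-P[1],P[3]-P[2]):print("yaw",yaw(d))
for d in(P[0]-P[3],P[1]-P[2]):print("yawx",np.arctan2(d[1],d[0]))
y=yaw(P[0]-P[1]+P[3]-P[2]);C=np.mean(P,0)
print("slot",C+[np.sin(y)*48,-np.cos(y)*48,0])
print("bow top centre",px2w(f,c(585,300),90), [px2w(f,c(*q),85) for q in[(530,292),(645,315)]])
Q=[px2w(f,k(*p),96) for p in[(577,255),(705,238),(715,330),(587,348)]]
print("plate",np.mean(Q,0).round(1),[np.linalg.norm(Q[i]-Q[(i+1)%4]).round(1) for i in range(4)])
print([yaw(d).round(3) for d in(Q[0]-Q[1],Q[3]-Q[2])],"slot",px2w(f,k(642,293),96))
# seam and edges of safe
g=cv2.cvtColor(f["img"],cv2.COLOR_RGB2GRAY)
for a,b in [((112,243),(236,226)),((109,181),(232,169)),((116,275),(241,259))]:
  print("edge",yaw(px2w(f,a,90)-px2w(f,b,90)).round(3),np.linalg.norm(px2w(f,a,90)-px2w(f,b,90)))
s=dict(np.load("pics/side0.npz"))
print("top->side proj bow", w2px(s,(C+[np.sin(y)*48,-np.cos(y)*48,27])),"kh",w2px(s,px2w(f,k(642,293),96)))
```

```text
[ 528.2 -134.7   50. ]
[ 481.6 -284.3   50. ]
[ 422.1 -265.4   50. ]
[ 468.2 -117.5   50. ]
block c [ 475.  -200.5   50. ] [np.float64(156.7), np.float64(62.5), np.float64(154.9), np.float64(62.4)]
yaw -0.30159367624780153
yaw -0.3023397992659825
yawx -0.2794627223199762
yawx -0.30791315891526444
slot [ 460.72846603 -246.29908179   50.        ]
bow top centre [ 460.35207132 -244.68336185   90.        ] [array([ 464.05593177, -232.05995197,   85.        ]), array([ 456.10993221, -259.91252547,   85.        ])]
plate [493.  122.9  96. ] [np.float64(47.9), np.float64(34.7), np.float64(47.6), np.float64(35.0)]
[np.float64(0.058), np.float64(0.066)] slot [492.90934314 124.41828961  96.        ]
edge 0.062 249.80451113235415
edge 0.022 253.50050805707727
edge 0.053 248.2472388438723
top->side proj bow [351.06853793 175.8838073 ] kh [276.99849035 267.90135799]
```
Great. Wrist camera will refine. Key at (460.7,-246), z bow 77, yaw -0.302 (key x axis direction: (cos -.302, sin -.302)). Keyhole (493,124), yaw ~0.06.

Both measurements match the given sizes: block 156 x 62, plate 47 x 35, safe front edge 250. The safe key is at (460.7,-246.3), yaw -0.302. The keyhole is at (493,124), yaw about 0.06. I'll move over the key.

Request:
shift_gripper(
  moves=[
    [[340, -128, 50], [0, 0, -0.9]],
    [[340, -128, 50], [0, 0, -0.9]],
    [[340, -128, 50], [0, 0, -0.9]],
    [[340, -128, 50], [0, 0, -0.9]],
    [[340, -128, 50], [0, 0, -0.9]],
    [[340, -128, 50], [0, 0, -0.9]],
    [[340, -128, 50], [0, 0, -0.9]],
    [[340, -128, 50], [0, 0, -0.9]],
  ],
  finger_gap=40,
  force=40,
)

```text
time_s: 0.9
eef_pos: [463.2, -242.6, 202.3]
orientation: [-0.001, 0.803, 0.596, 0.0]
contact_force: [-0.3, -0.6, -0.2]
finger_gap: 40.2
finger_force: 0.0
```

Create pose.py:
```python
from h import *
import sys
def rel(x,y,z,yaw=None):
    o=env.observe();q=o["orientation"];r=R.from_quat([q[1],q[2],q[3],q[0]]);m=r.as_matrix()
    cur=np.arctan2(m[1,1],m[0,1]);p=np.array(o["eef_pos"])
    print("t",round(o["time_s"],2),"pos",p.round(1),"yaw",cur.round(4),"tilt",m[:2,2].round(4),"F",np.round(o["contact_force"],1),"Tq",np.round(o["ft_torque"],2),"gap",round(o["finger_gap"],1),"ff",round(o["finger_force"],1),"q6",round(o["joints"][5],3))
    print("tool shift",r.inv().apply(np.array([x,y,z])-p).round(2),"rz",None if yaw is None else -np.arctan(np.tan(yaw-cur)).round(4))
rel(*map(float,sys.argv[1:]))
```

```bash
python3 pose.py 460.7 -246.3 200 -0.302
```

```text
t 0.9 pos [ 463.2 -242.6  202.3] yaw -0.2941 tilt [-0.0008  0.0016] F [-0.3 -0.6 -0.2] Tq [ 0.03 -0.01 -0.04] gap 40.2 ff 0.0 q6 -0.413
tool shift [-4.27 -1.34  2.32] rz 0.0079
```

Run:
```python
from h import *
f=snap("wrist","w1")
im=cv2.imread("pics/w1.png")
for z,y in((92,-246.3),):
  u=w2px(f,[460.7,-246.3,92]);print(u, w2px(f,[460.7,-246.3,50]))
```

```text
[277.64728399 217.6683003 ] [277.91583301 204.83767537]
```

Request:
shift_gripper(
  moves=[
    [[0, 0, 0], [0, 0, 0]],
  ],
)

```text
time_s: 1.05
eef_pos: [461.4, -245.3, 202.8]
orientation: [-0.0, 0.804, 0.595, -0.0]
contact_force: [0.1, -1.5, 0.2]
finger_gap: 40.0
finger_force: 0.0
```

```bash
python3 pose.py 460.7 -246.3 200 -0.302
```

```text
t 1.05 pos [ 461.4 -245.3  202.8] yaw -0.2961 tilt [-0.0009  0.0005] F [ 0.1 -1.5  0.2] Tq [-0.02  0.   -0.  ] gap 40.0 ff 0.0 q6 -0.417
tool shift [-1.2  -0.38  2.83] rz 0.0059
```

View pics/w1.png

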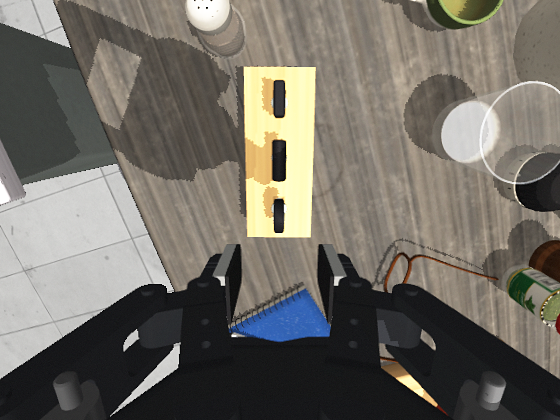

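The round key sits at (279,215) in the wrist view, nearest the fingers and centred between the jaws. I'll refine the estimate.

Run:
```python
from h import *
f=dict(np.load("pics/w1.npz"))
print("bow",px2w(f,(279,215.5),88))
P=[px2w(f,p,50) for p in[(244,67),(315,67),(311,237),(247,237)]]
C=np.mean(P,0);d=(P[0]+P[1]-P[2]-P[3]);d/=np.linalg.norm(d);print(C,C-48*d,np.arctan2(-d[0],d[1]),[np.linalg.norm(P[i]-P[(i+1)%4]).round(1) for i in range(4)])
print("3 bows",[px2w(f,p,z).round(1) for p,z in(((279,98),90),((279,160),83))])
g=cv2.cvtColor(f["img"],cv2.COLOR_RGB2GRAY)[192:238,262:296];ys,xs=np.where(g<60);print(xs.min()+262,xs.max()+262,ys.min()+192,ys.max()+192,xs.mean()+262,ys.mean()+192)
```

```text
bow [ 461.94828249 -245.98439155   88.        ]
[ 474.92498241 -203.69414734   50.        ] [ 460.86838407 -249.58981209   50.        ] -0.29720176666948545 [np.float64(61.1), np.float64(155.5), np.float64(63.3), np.float64(155.5)]
3 bows [array([ 488.8, -157.5,   90. ]), array([ 475.1, -202.5,   83. ])]
274 283 199 232 278.37345679012344 215.22530864197532
```

Request:
shift_gripper(
  moves=[
    [[-1, 0, 40], [0, 0, 0]],
    [[-1, 0, 80], [0, 0, 0]],
    [[-1, 0, 105], [0, 0, 0]],
    [[-1, 0, 121], [0, 0, 0]],
    [[-1, 0, 121], [0, 0, 0]],
    [[-1, 0, 121], [0, 0, 0]],
  ],
)

```text
time_s: 1.65
eef_pos: [460.6, -247.8, 83.0]
orientation: [0.0, 0.805, 0.594, 0.0]
contact_force: [0.3, 0.1, 0.2]
finger_gap: 40.0
finger_force: 0.0
```

```bash
python3 pose.py 461 -247 81 -0.3
```

Run:
```python
from h import *
f=snap("side","s2",(270,100,430,240),5)
```

```text
t 1.65 pos [ 460.6 -247.8   83. ] yaw -0.2992 tilt [ 0.0004 -0.0004] F [0.3 0.1 0.2] Tq [ 0.01 -0.02  0.02] gap 40.0 ff 0.0 q6 -0.418
tool shift [0.88 0.11 1.98] rz 0.0008
```

View pics/s2.png

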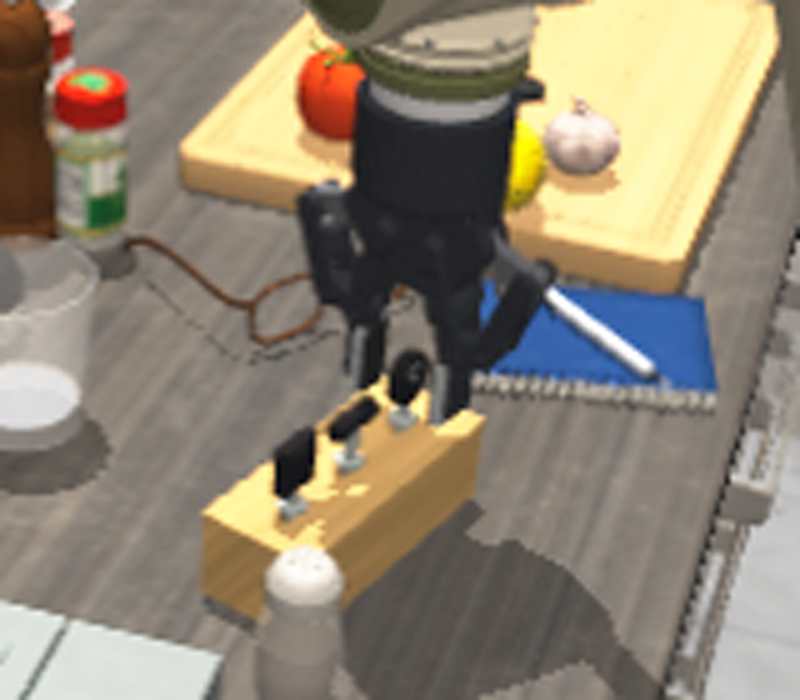

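The jaws straddle the round bow, with fingertips about 8 mm above the block. Closing now.

Request:
shift_gripper(
  moves=[
    [[0, 0, 1], [0, 0, 0]],
    [[0, 0, 1], [0, 0, 0]],
    [[0, 0, 1], [0, 0, 0]],
    [[0, 0, 1], [0, 0, 0]],
    [[0, 0, 1], [0, 0, 0]],
    [[0, 0, 1], [0, 0, 0]],
    [[0, 0, 1], [0, 0, 0]],
    [[0, 0, 1], [0, 0, 0]],
  ],
  finger_gap=0,
  force=70,
)

```text
time_s: 2.5
eef_pos: [461.2, -247.1, 82.0]
orientation: [0.001, 0.804, 0.594, 0.0]
contact_force: [-2.4, 0.6, 6.8]
finger_gap: 7.9
finger_force: 69.1
```

```bash
python3 pose.py 461 -247 180 -0.3
```

```text
t 2.5 pos [ 461.2 -247.1   82. ] yaw -0.2978 tilt [ 0.0007 -0.001 ] F [-2.4  0.6  6.8] Tq [ 0.02  0.27 -0.01] gap 7.9 ff 69.1 q6 -0.418
tool shift [ 1.000e-02 -1.100e-01 -9.795e+01] rz 0.0022
```

Request:
shift_gripper(
  moves=[
    [[0, 0, -10], [0, 0, 0]],
    [[0, 0, -30], [0, 0, 0]],
    [[0, 0, -60], [0, 0, 0]],
    [[0, 0, -90], [0, 0, 0]],
    [[0, 0, -110], [0, 0, 0]],
    [[0, 0, -110], [0, 0, 0]],
  ],
)

```text
time_s: 3.1
eef_pos: [461.8, -247.4, 194.3]
orientation: [0.003, 0.804, 0.594, 0.001]
contact_force: [0.3, -0.6, -0.5]
finger_gap: 7.9
finger_force: 68.4
```

```bash
python3 pose.py 493 124 190 0.06;  python3 - <<'E'
from h import *
f=snap("wrist","w2")
E
```

```text
t 3.1 pos [ 461.8 -247.4  194.3] yaw -0.2978 tilt [ 0.0042 -0.0035] F [ 0.3 -0.6 -0.5] Tq [-0.01 -0.01  0.01] gap 7.9 ff 68.4 q6 -0.418
tool shift [364.25 -79.15   3.08] rz -0.3578
```

View pics/w2.png

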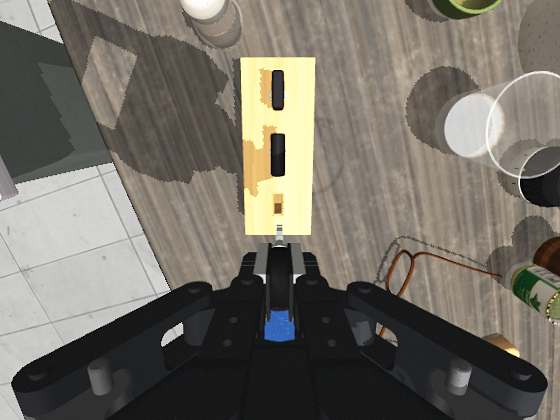

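The key is held upright (bow at (280,275), stem tip at about (279,230)), its slot at (278,205) is empty, and the other two keys still stand. Moving over the safe.

Request:
shift_gripper(
  moves=[
    [[46, -10, 0], [0, 0, -0.05]],
    [[92, -20, 0], [0, 0, -0.1]],
    [[138, -30, 0], [0, 0, -0.15]],
    [[184, -40, 0], [0, 0, -0.2]],
    [[230, -50, 0], [0, 0, -0.25]],
    [[276, -60, 0], [0, 0, -0.3]],
    [[320, -70, 0], [0, 0, -0.34]],
    [[345, -75, 0], [0, 0, -0.36]],
  ],
)

```text
time_s: 3.95
eef_pos: [489.6, 107.9, 190.0]
orientation: [-0.001, 0.683, 0.73, -0.001]
contact_force: [-0.9, -0.4, -1.2]
finger_gap: 8.3
finger_force: 68.3
```

Request:
shift_gripper(
  moves=[
    [[0, 0, 0], [0, 0, 0]],
    [[0, 0, 0], [0, 0, 0]],
    [[0, 0, 0], [0, 0, 0]],
  ],
)

```text
time_s: 4.25
eef_pos: [490.3, 104.2, 190.6]
orientation: [-0.0, 0.685, 0.728, -0.001]
contact_force: [0.4, 0.5, -0.8]
finger_gap: 7.9
finger_force: 68.3
```

Run:
```python
from h import *
f=snap("wrist","w3");im=cv2.imread("pics/w3.png")
a=cv2.resize(im[180:300,200:360],(800,600),interpolation=cv2.INTER_CUBIC);cv2.imwrite("pics/w3c.png",a)
print(w2px(f,[493,124,96]))
```

```bash
python3 pose.py 493 124 190 0.06
```

```text
[284.72271794 193.16859371]
t 4.3 pos [490.4 104.1 190.8] yaw 0.0605 tilt [-0.001  -0.0001] F [-0.4  0.1 -1.4] Tq [ 0.04 -0.01 -0.03] gap 8.3 ff 68.3 q6 -0.085
tool shift [19.75  3.82  0.81] rz 0.0005
```

View pics/w3.png

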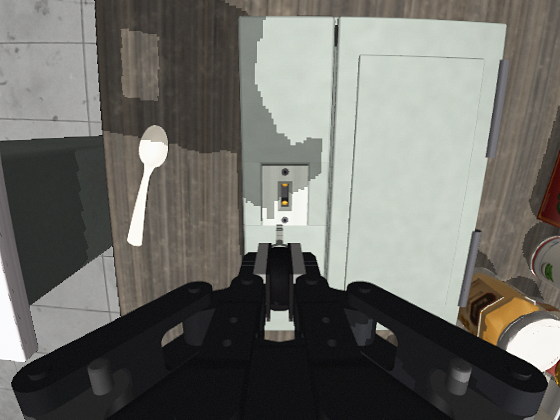

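The keyhole is at (285,194), within a pixel of the predicted (284.7,193.2). I'll do the fine measurement numerically.

Run:
```python
from h import *
f=dict(np.load("pics/w3.npz"));im=f["img"].astype(int);g=im.mean(2)
roi=np.zeros(g.shape,bool);roi[175:213,274:297]=1
gold=roi&((im[:,:,0]-im[:,:,2])>60);ys,xs=np.where(gold)
for lo,hi in((175,194),(194,213)):
  m=(ys>=lo)&(ys<hi);print("gold",xs[m].mean(),ys[m].mean(),m.sum())
print(g[176:212:1,276:296:1].astype(int))
# tip rows
print("pred tip",w2px(f,[490.4,104.1,124.8]),"collar",w2px(f,[490.4,104.1,160.8]))
print(g[220:246,268:294].astype(int))
def line(pts):return [px2w(f,p,90)[:2] for p in pts]
# seam fit
pts=[]
for v in range(30,230,4):
  row=g[v,322:344];i=row.argmin();pts.append((322+i,v))
w=np.array([px2w(f,p,90)[:2] for p in pts]);l=cv2.fitLine(w.astype(np.float32),cv2.DIST_HUBER,0,.01,.01).ravel();print("seam yaw",np.arctan2(-l[0]*np.sign(l[1]),abs(l[1])))
# front edge of safe
pts=[]
for v in range(40,230,4):
  row=np.diff(g[v,225:255]);i=row.argmax();pts.append((225+i+.5,v))
w=np.array([px2w(f,p,90)[:2] for p in pts]);l=cv2.fitLine(w.astype(np.float32),cv2.DIST_HUBER,0,.01,.01).ravel();print("front yaw",np.arctan2(-l[0]*np.sign(l[1]),abs(l[1])),l)
```

```text
gold 284.5 184.71428571428572 14
gold 284.27272727272725 202.5 22
[[169 169 168 162 163 165 164 164 168 167 171 171 171 170 171 170 166 168
  162 160]
 [168 167 168 162 164 164 164 166 166 166 170 170 169 169 172 168 167 165
  160 160]
 [169 165 167 162 164 164 164 165 166 164 167 169 170 172 172 169 166 165
  162 160]
 [170 167 168 162 165 165 165 164 168 165 170 172 168 170 171 171 168 166
  162 158]
 [169 170 172 167 168 168 168 168 170 170 173 174 174 175 174 171 168 165
  160 159]
 [170 152 121 116 116 117 117 116 117 117 117 118 118 116 116 117 146 170
  160 161]
 [170 147 105  98  99 100  98  99  98  98  98 100 100  98 102 106 140 168
  162 160]
 [170 147 107 105 106 104 104 111 115 117 110 101  96 106 113 109 140 168
  161 159]
 [169 147 109 109 101  88 109 141 156 155 132  95  63 102 116 109 141 169
  161 160]
 [170 146 107 108 102  71  88 127 136 136 127  93  74 111 116 109 140 168
  161 161]
 [169 144 107 107 102  81  71  82  92  89  81  60  76 110 113 111 143 167
  161 163]
 [170 146 106 110 102  83  72  73  74  75  72  60  74 111 114 115 147 169
  163 161]
 [171 146 107 
[... 4337 characters left out ...]
129 190 211 209
  209 209 209 210 208 210 210 210]
 [210 211 210 210 206 206 210 186 106  63  72  73  70  62 101 181 212 209
  209 209 210 213 212 212 211 210]
 [221 223 221 216 211 209 213 186 107  69  73  76  71  64  98 178 215 211
  215 220 223 226 224 220 221 221]
 [ 49   0   0  97 190 218 220 175  68  66  67  68  66  63 105 186 221 218
  197 114   0   3  39  68  65  67]
 [ 42   9   6 108 160 122  84  62  68  68  70  70  73  68  66  61  79 100
  138 124   4   7  37  71  79  78]
 [ 47  10   8  42  68  70  69  69  77 109 143 160 151 104  78  72  68  66
   78  62   5  10  42  74  81  80]]
seam yaw 0.055568058
front yaw 0.06092222 [ 6.0884543e-02 -9.9814481e-01  4.5832690e+02  1.6334915e+02]
```

Run:
```python
from h import *
f=dict(np.load("pics/w3.npz"))
print("cam",f["T"].round(3).tolist())
y=0.06;d=np.array([-np.sin(y),np.cos(y),0])
p=np.array([490.4,104.1,124.8])
for h,b in((0,5),(0,-5),(6,8),(16,8),(16,2.25),(34,7.5),(38,7.5)):print(h,b,w2px(f,p+[0,0,h]+d*b).round(1))
for z in(96,):print("slot",px2w(f,(284.65,195.5),96),px2w(f,(285.3,195.5),96))
```

```text
cam [[0.998, 0.059, 0.015, 486.252], [0.061, -0.963, -0.264, 170.475], [-0.001, 0.264, -0.965, 310.513], [0.0, 0.0, 0.0, 1.0]]
0 5 [279.6 224. ]
0 -5 [279.6 238.1]
6 8 [279.7 222.5]
16 8 [279.7 227.6]
16 2.25 [279.7 236.4]
34 7.5 [279.7 239.1]
38 7.5 [279.7 241.8]
slot [493.06275285 122.21561225  96.        ] [493.54857146 122.24533293  96.        ]
```

Request:
shift_gripper(
  moves=[
    [[9, 2, 0], [0, 0, 0]],
    [[18.3, 3.9, 0], [0, 0, 0]],
    [[18.3, 3.9, 10], [0, 0, 0]],
    [[18.3, 3.9, 20], [0, 0, 0]],
    [[18.3, 3.9, 20], [0, 0, 0]],
    [[18.3, 3.9, 20], [0, 0, 0]],
    [[18.3, 3.9, 20], [0, 0, 0]],
  ],
)

```text
time_s: 5.0
eef_pos: [493.4, 123.3, 171.5]
orientation: [0.0, 0.685, 0.729, 0.0]
contact_force: [-0.4, -0.4, 0.2]
finger_gap: 7.7
finger_force: 68.3
```

```bash
python3 pose.py 493.2 122.6 162 0.058
```

Run:
```python
from h import *
f=snap("wrist","w4");im=cv2.imread("pics/w4.png")
a=cv2.resize(im[170:290,200:360],(800,600),interpolation=cv2.INTER_CUBIC);cv2.imwrite("pics/w4c.png",a)
print(w2px(f,[493.2,122.6,96]),w2px(f,[493.2,122.6,105]))
```

```text
t 5.0 pos [493.4 123.3 171.5] yaw 0.0618 tilt [0.0004 0.    ] F [-0.4 -0.4  0.2] Tq [ 0.   -0.04 -0.02] gap 7.7 ff 68.3 q6 -0.048
tool shift [-0.71 -0.28  9.47] rz 0.0038
[278.89345698 227.27474292] [278.88948735 231.62521402]
```

View pics/w4c.png

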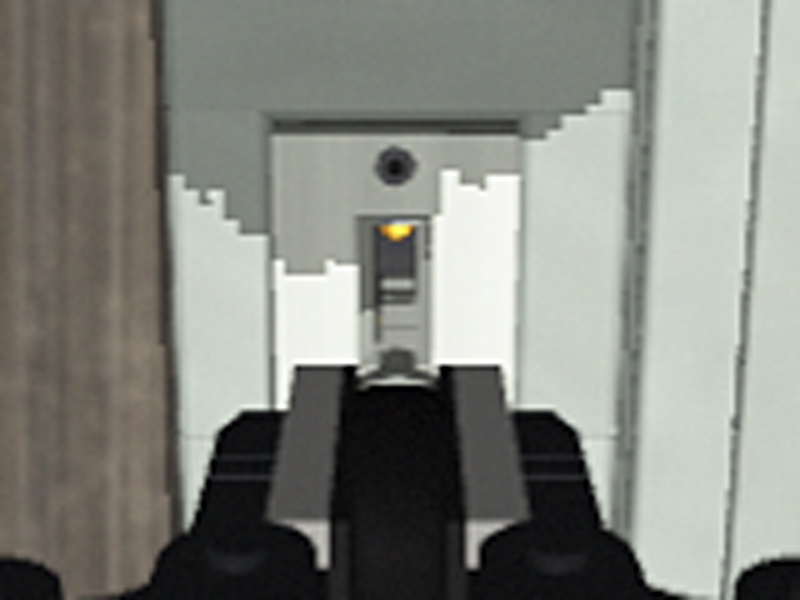

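The key bit (crop column about 398) is centred over the slot (about 395). Correcting by 0.7 mm and starting down gently.

Request:
shift_gripper(
  moves=[
    [[-0.7, -0.2, 4], [0, 0, 0]],
    [[-0.7, -0.2, 8], [0, 0, 0]],
    [[-0.7, -0.2, 10], [0, 0, 0]],
    [[-0.7, -0.2, 12], [0, 0, 0]],
    [[-0.7, -0.2, 13], [0, 0, 0]],
    [[-0.7, -0.2, 13], [0, 0, 0]],
  ],
)

```text
time_s: 5.65
eef_pos: [493.1, 122.8, 158.2]
orientation: [-0.0, 0.685, 0.729, -0.0]
contact_force: [-0.6, -0.3, -0.4]
finger_gap: 7.7
finger_force: 68.3
```

```bash
python3 pose.py 493.2 122.6 134 0.058
```

```text
t 5.65 pos [493.1 122.8 158.2] yaw 0.062 tilt [-0.0002 -0.    ] F [-0.6 -0.3 -0.4] Tq [0.03 0.   0.03] gap 7.7 ff 68.3 q6 -0.049
tool shift [-0.16  0.1  24.15] rz 0.004
```

Request:
shift_gripper(
  moves=[
    [[0, 0, 2], [0, 0, 0]],
    [[0, 0, 4], [0, 0, 0.05]],
    [[0, 0, 6], [0, 0, -0.05]],
    [[0, 0, 8], [0, 0, 0.05]],
    [[0, 0, 10], [0, 0, -0.05]],
    [[0, 0, 12], [0, 0, 0.05]],
    [[0, 0, 13], [0, 0, -0.05]],
    [[0, 0, 13], [0, 0, 0]],
  ],
)

```text
time_s: 6.45
eef_pos: [493.6, 122.8, 146.1]
orientation: [0.001, 0.684, 0.729, 0.001]
contact_force: [0.2, 0.6, 3.1]
finger_gap: 7.7
finger_force: 69.0
```

```bash
python3 pose.py 493.2 122.6 128 0.058
```

```text
t 6.45 pos [493.6 122.8 146.1] yaw 0.0641 tilt [0.0019 0.0001] F [0.2 0.6 3.1] Tq [0.1  0.02 0.01] gap 7.7 ff 69.0 q6 -0.051
tool shift [-0.2  -0.47 18.06] rz 0.0061
```

Request:
shift_gripper(
  moves=[
    [[0, 0, 2], [0, 0, 0.05]],
    [[0, 0, 4], [0, 0, -0.05]],
    [[0, 0, 6], [0, 0, 0.05]],
    [[0, 0, 8], [0, 0, -0.05]],
    [[0, 0, 10], [0, 0, 0.05]],
    [[0, 0, 12], [0, 0, -0.05]],
    [[0, 0, 14], [0, 0, 0.03]],
    [[0, 0, 16], [0, 0, 0]],
  ],
)

```text
time_s: 7.25
eef_pos: [493.1, 122.8, 129.2]
orientation: [0.0, 0.685, 0.728, 0.0]
contact_force: [0.1, -0.2, -0.4]
finger_gap: 8.1
finger_force: 69.1
```

```bash
python3 pose.py 493.2 122.6 128 0.058
```

```text
t 7.25 pos [493.1 122.8 129.2] yaw 0.0605 tilt [0.0001 0.    ] F [ 0.1 -0.2 -0.4] Tq [ 0.02 -0.01 -0.02] gap 8.1 ff 69.1 q6 -0.047
tool shift [-0.21  0.04  1.2 ] rz 0.0025
```

Nearly home. Pressing until the collar bears on the plate.

Request:
shift_gripper(
  moves=[
    [[0, 0, 1], [0, 0, 0]],
    [[0, 0, 2], [0, 0, 0]],
    [[0, 0, 2.5], [0, 0, 0]],
    [[0, 0, 2.5], [0, 0, 0]],
  ],
)

```text
time_s: 7.65
eef_pos: [493.3, 122.8, 127.9]
orientation: [0.0, 0.685, 0.729, 0.0]
contact_force: [-4.0, -0.1, 10.0]
finger_gap: 8.3
finger_force: 71.0
```

```bash
python3 pose.py 493.2 122.6 128 0.058
```

```text
t 7.65 pos [493.3 122.8 127.9] yaw 0.0616 tilt [ 0.0007 -0.0001] F [-4.  -0.1 10. ] Tq [-0.06  0.77 -0.02] gap 8.3 ff 71.0 q6 -0.048
tool shift [-0.18 -0.07 -0.1 ] rz 0.0036
```

The key is home: TCP at 127.9 against 128 predicted, with the collar bearing at 10 N. Turning clockwise, which is +z in the tool frame.

Request:
shift_gripper(
  moves=[
    [[0, 0, -0.7], [0, 0, 0.1]],
    [[0, 0, -0.7], [0, 0, 0.2]],
    [[0, 0, -0.7], [0, 0, 0.3]],
    [[0, 0, -0.7], [0, 0, 0.4]],
    [[0, 0, -0.7], [0, 0, 0.5]],
    [[0, 0, -0.7], [0, 0, 0.6]],
    [[0, 0, -0.7], [0, 0, 0.7]],
    [[0, 0, -0.7], [0, 0, 0.8]],
  ],
  force=90,
)

```text
time_s: 8.45
eef_pos: [493.7, 122.6, 128.1]
orientation: [0.001, 0.915, 0.402, 0.001]
contact_force: [0.4, -0.6, 2.6]
finger_gap: 8.0
finger_force: 88.1
```

```bash
python3 pose.py 493.2 122.6 128 0.058
```

```text
t 8.45 pos [493.7 122.6 128.1] yaw -0.7424 tilt [ 0.0019 -0.0004] F [ 0.4 -0.6  2.6] Tq [-0.24 -0.1   0.08] gap 8.0 ff 88.1 q6 0.756
tool shift [-0.35 -0.39  0.11] rz -0.8004
```

Request:
shift_gripper(
  moves=[
    [[0, 0, 0], [0, 0, 0.12]],
    [[0, 0, 0], [0, 0, 0.24]],
    [[0, 0, 0], [0, 0, 0.36]],
    [[0, 0, 0], [0, 0, 0.48]],
    [[0, 0, 0], [0, 0, 0.6]],
    [[0, 0, 0], [0, 0, 0.72]],
    [[0, 0, 0], [0, 0, 0.82]],
    [[0, 0, 0], [0, 0, 0.9]],
  ],
)

```text
time_s: 9.25
eef_pos: [493.9, 122.1, 128.1]
orientation: [0.001, 0.999, -0.036, 0.001]
contact_force: [1.8, -4.3, 2.4]
finger_gap: 7.7
finger_force: 88.1
```

Request:
shift_gripper(
  moves=[
    [[0, 0, 0], [0, 0, 0.04]],
    [[0, 0, 0], [0, 0, 0.08]],
    [[0, 0, 0], [0, 0, 0.08]],
    [[0, 0, 0], [0, 0, 0.08]],
  ],
)

```text
time_s: 9.65
eef_pos: [493.9, 122.1, 128.1]
orientation: [0.001, 0.997, -0.073, 0.001]
contact_force: [1.8, -4.9, 3.7]
finger_gap: 7.5
finger_force: 88.3
```

```bash
python3 pose.py 493.2 122.6 128 0.058
```

Run:
```python
from h import *
f=snap("side","s5");im=cv2.imread("pics/s5.png");b=cv2.imread("pics/side0.png")
c=np.hstack([x[200:350,160:330] for x in(b,im)]);cv2.imwrite("pics/s5c.png",cv2.resize(c,(800,353),interpolation=cv2.INTER_CUBIC))
```

```text
t 9.65 pos [493.9 122.1 128.1] yaw -1.717 tilt [ 0.0021 -0.0014] F [ 1.8 -4.9  3.7] Tq [-1.07 -0.24  0.1 ] gap 7.5 ff 88.3 q6 1.73
tool shift [-0.74 -0.41  0.09] rz 1.3666
```

View pics/s5c.png

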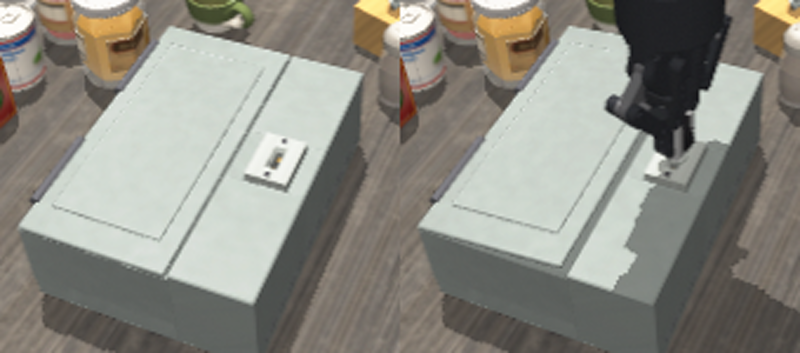

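The lid's front edge is up: the lid edge is visible along crop (560,265) to (630,135). The hand has turned 1.78 rad. I'll feel for the stop.

Request:
shift_gripper(
  moves=[
    [[0, 0, 0], [0, 0, 0.05]],
    [[0, 0, 0], [0, 0, 0.05]],
    [[0, 0, 0], [0, 0, 0.05]],
  ],
)

```text
time_s: 10.0
eef_pos: [493.9, 122.1, 128.1]
orientation: [0.001, 0.995, -0.098, 0.001]
contact_force: [0.8, -6.0, 2.3]
finger_gap: 7.6
finger_force: 88.3
```

```bash
python3 pose.py 493.2 122.6 128
```

```text
t 10.0 pos [493.9 122.1 128.1] yaw -1.7667 tilt [ 0.0023 -0.0014] F [ 0.8 -6.   2.3] Tq [-1.08 -0.28  0.2 ] gap 7.6 ff 88.3 q6 1.78
tool shift [-0.8  -0.35  0.11] rz None
```

Request:
shift_gripper(
  moves=[
    [[0, 0, 0], [0, 0, 0.05]],
    [[0, 0, 0], [0, 0, 0.05]],
    [[0, 0, 0], [0, 0, 0.05]],
    [[0, 0, 0], [0, 0, 0.05]],
  ],
)

```text
time_s: 10.4
eef_pos: [494.0, 122.1, 128.1]
orientation: [0.001, 0.992, -0.122, 0.001]
contact_force: [2.1, -5.2, 3.0]
finger_gap: 7.5
finger_force: 88.3
```

```bash
python3 pose.py 493.2 122.6 128
```

```text
t 10.4 pos [494.  122.1 128.1] yaw -1.8161 tilt [ 0.0024 -0.0017] F [ 2.1 -5.2  3. ] Tq [-1.12 -0.33  0.43] gap 7.5 ff 88.3 q6 1.83
tool shift [-0.86 -0.34  0.1 ] rz None
```

Torque rose from 0.10 to 0.43 N m, so the lock is on its stop. Handing in while still holding the key.

```bash
python3 -c "
from h import *
print(env.finish_job())"
```

```text
the job is handed in; nothing more can be done
None
```

The safe is unlocked: the round-bow key is fully home and turned clockwise to its stop, the lid's front edge is up, and the gripper is still holding the key turned; I took no final picture of the other keys, glass, cup and shaker, but nothing touched them that I could see.

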